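# Open the instrument box and fit its heat-spreader plate

### The arm

A 6-joint arm with a two-finger parallel gripper is mounted at the origin on a cart in front of the work surface, level with it; the furniture and walls round the work are solid. World frame = base frame: x ahead of the robot, y to its left, z up, the work surface at z = 0. Lengths are in m, angles in rad, forces in N, time in s.
With the tool pointing down it reaches from about 0.3 to 0.75 m from the base axis. Payload 8.5 kg.
Tool frame: the origin (TCP) lies on the centre line of the jaws, within the pads' length; the fingertips stand tip_extent ahead of it and the grasp point (between the pads) lies 11 mm behind it (tip_extent is the distance from the TCP to the fingertips, in m); z points along the fingers, y is the line along which they close (so a half turn about z gives the same grasp; the last joint's range is limited). The gripper opens to 88 mm and grips with 3 to 60 N. Pads are 18 mm wide; open, the fingers measure 123 mm over their backs; the gripper's body (75 mm by 187 mm) begins 45 mm behind the grasp point.
Start: joints at [0.947, 0.381, 1.297, -0, 1.464, -0.215], TCP at [0.219, 0.505, 0.247] pointing down, gripper open.
Joint ranges: [-3.11, 3.11], [-0.89, 2.33], [0.22, 2.48], [-1.42, 4.56], [0.17, 2.85], [-2.88, 2.88]. Speed limits (rad/s): [2.39, 2.39, 3.14, 3.14, 3.14, 3.14].

### API

Orientations are given as a unit quaternion [x, y, z, w].
In Python, from rig import * gives the robot as it stands. The module is installed in compiled form; this text tells all that it offers.
- The arm moves only by the shell command python3 -m pendant 'ROWS'. ROWS is text: rows parted by semicolons, each of 7 numbers parted by spaces: the turn, a rotation vector about the tool's x, y, z in rad, then the shift along the tool's x, y, z in cm, then the finger opening in cm, from 0 to 8.81. In form: wx wy wz x y z gripper; .... A call has 1 to 12 rows; each row shifts and turns the commanded pose from where the row before left it, along the tool's axes as they then stand; what a row does not reach is not made up. A row lasts 1/12 s, in which the tool goes at most 41.7 mm and 7.16 degrees, less where a joint would pass 70% of its speed; a pose out of reach is approached as far as the arm can. A call with a gripper value outside its range is refused whole. The fingers move at their own pace and stop on an object; the grip force is fixed at half the most. Time passes only in rows, so rows that do not move let the fingers close. It gives the time, the measured TCP pose, the force, the opening and the grip force at its end, in the units of the state.
- get_state(): the state, without advancing time (a new reading comes with each control period).
- get_image(name): name is "scene" or "top" or "wrist"; returns (picture, depth): 400x640x3 uint8, blue, green, red; 400x640 float32, m along the optical axis (not along the pixel's ray), 0 where there is no reading.
- camera_params(name): a dict with "intrinsics" (3x3 intrinsics, pixels), "T" (4x4, takes a point from camera to world coordinates). Camera axes: x right, y down, z forward; pixel columns grow to the right and rows downward; lengths in m; the calibration is good to about 2 mm. A picture is of the moment at which its call begins: read the wrist's pose just before it. camera_params takes no time and is no camera call; for the wrist camera it gives the pose at the moment of the call.
- close_job(): hands the job in; it is judged then, once.
The state is a dict: "t": time; "joint_pos": joint angles; "qd": joint speeds; "tau": joint torques, N m; "position": TCP position; "eef_rot": TCP orientation; "ft_force": force on the tool from outside, world axes, zero at the start; "wrist_torque": the same for the moment, N m; "opening": finger opening in m; "finger_force": force on a finger pad.
Only numpy, scipy, OpenCV 4.12 (cv2) and the standard library are available. Lean on these libraries where they do the work, as an engineer would, in place of code of your own. Each camera call takes 0.05 s, during which the arm holds its last target. There are 200 camera calls.

### The job

Unlock the closed instrument box by turning both quarter-turn wing latches on its panel a quarter turn anticlockwise, then swing the panel up by its handle until it stands upright and stays open. Then draw the metal plate out of the hooded holder by its protruding end and leave it lying flat on the bench, its handle clear of the hood, and let go. Finally take the plate by its handle and lower it over the two guide pins inside the box, right down onto its seats before letting go. Keep the plate level throughout, and do not disturb the solder spool, the multimeter or the tip cleaner.

Things in the scene. Friction and masses are not known exactly. Their poses are not given: they have to be found in the camera images.
- box: grey instrument box lying on its back, 170 (x) x 210 (y) x 70 mm high, walls 3 mm, fixed to the bench. Origin at the centre of its underside; +x points away from the robot to the hinge side, the latches are along its -x edge; it is turned by up to 0.25 rad. A 4 mm aluminium panel covers its open top. Inside, two upright steel guide pins of 8 mm diameter with round tips, 110 mm apart along y, stand on black seat blocks whose tops are 22 mm above the bench (44 x 34 mm each).
- panel (a joint): hinge of the panel along the box's far (+x) top edge: 0 closed, grows as the front edge swings up and away from the robot, 1.57 upright, stop at 1.8. The hinge is stiff: the panel stays wherever it is left; it takes about 5 to 6 N at the handle. While a latch is locked its cam hooks under the box's lip and the panel cannot open.
- panel_handle (a point): middle of the steel bar handle on the panel: round bar of 10 mm diameter, 64 mm between its two posts, parallel to the hinge (box y), bar axis 40 mm above the panel's outer face, 147 mm from the hinge; the panel's front edge lies 23 mm beyond it. It moves with the panel; once the panel is upright it is on the panel's far side.
- panel_hinge (a point): middle of the hinge axis, on the box's far top edge, 70 mm above the bench (at the panel's underside); its y axis is the hinge axis.
- latch_left (a joint): left quarter-turn latch (box +y side). 0 locked: wing along the box's x axis; it grows anticlockwise seen from above to its stop at 1.57, unlocked: wing parallel to the panel's front edge. The cam is clear of the lip from about 1.1 rad, but the latch only counts as unlocked past 1.25. It stays where it is left and turns with about 0.04 N m.
- latch_left_grip (a point): on the turning axis of the left latch, 28 mm above the panel, near mid-height of its wing. The black wing is 44 mm long, 10 mm thick, and reaches from 12 to 40 mm above the panel; the point's x axis runs along the wing. 77 mm from the middle of the handle.
- latch_right (a joint): right quarter-turn latch (box -y side), the same as the left and turning the same way.
- latch_right_grip (a point): the same point on the right latch.
- holder: hooded grey sheet-metal holder, fixed: hood 118 long, 72 wide (64 inside), top 56 mm above the bench, open at its mouth; too low for a gripper inside. Origin on the bench at the mouth's middle; +x points into it; draw the plate out along -x; after about 120 mm the plate lifts clear. Soldering stations up to 0.17 m high stand between it and the back of the box.
- plate_centre (a point): centre of the loose aluminium plate, 160 (x) x 56 (y) x 12 mm, 0.3 kg, this point 6 mm above its underside. It starts lying on the bench in the holder, centre about 34 mm inside the mouth, so that about 46 mm of its end sticks out (grasp it there across its 56 mm width). x is its long axis. Two through holes of 11.5 mm diameter lie on the long axis 55 mm either side of the centre; either way round fits.
- plate_handle (a point): middle of the plate's bridge handle: a dark bar along the plate's long axis, 60 mm long, 10 mm thick, 28 to 44 mm above the plate's underside, 16 mm clear above the plate's top; this point is 36 mm above the underside.
- seat (a point): where the plate's centre (point plate_centre) is once the plate is down on its seats: 28 mm above the bench, midway between the pins. The plate's long axis then lies along the box's y axis, the handle upward.
- pin_left (a point): top of the guide pin on the box's +y side, 54 mm above the bench, 32 mm above the seats.
- pin_right (a point): top of the guide pin on the box's -y side.
- spool: solder spool, 63 mm diameter, 42 mm high, loose bystander; origin at the centre of its underside.
- meter: multimeter lying face up, 136 x 68 x 42 mm, loose bystander; origin at the centre of its underside.
- cleaner: round black tip cleaner pot, 65 mm diameter, 38 mm high, loose bystander; origin at the centre of its underside.

How it is judged:
By the outcome, as a careful person would: the job done as asked, in the order asked, and still so for the second after the job is handed in, with the robot touching nothing.
It also fails if it takes over 72 s, if anything falls off the work surface, if the arm or the gripper's body presses on something with over 40 N, if the wrist force passes 120 N, or if a joint passes its speed limit or range.

## Working session

There is one attempt and no reset: what is moved stays moved. The work goes in short steps, Python scripts to look and compute and a shell command to move; the robot and the scene stay as the last step left them, time stands still between calls to the robot, and variables do not carry over. Pictures are saved under pics/ and viewed, at most 10 in all, crops included, and the job is handed in when it is done.

```bash
mkdir -p pics; ls; python3 - <<'E'
from rig import *
import cv2,numpy as np
np.set_printoptions(precision=4,suppress=True)
s=get_state();print(s)
for n in ("scene","top"):
    im,d=get_image(n);cv2.imwrite(f"pics/{n}0.png",im);np.savez(f"{n}0.npz",im=im,d=d)
    print(n,camera_params(n))
print(camera_params("wrist"))
E
```

```text
pics
{'t': 0.0, 'joint_pos': array([ 0.9467,  0.3812,  1.2982,  0.    ,  1.4636, -0.2153]), 'qd': array([ 0.0006,  0.0007, -0.0014, -0.0004, -0.0001,  0.0006]), 'tau': array([  0.    , -43.792 , -22.4564,   0.0715,   0.0351,  -0.    ]), 'position': array([0.2185, 0.5045, 0.2462]), 'eef_rot': array([ 0.203 ,  0.9792, -0.0007, -0.0003]), 'ft_force': array([-0.2016,  0.4719, -0.9448]), 'wrist_torque': array([-0.05  , -0.0036, -0.0192]), 'finger_force': 0.0, 'opening': 0.0879740353535208}
scene {'intrinsics': array([[395.9222,   0.    , 321.2211],
       [  0.    , 395.9222, 198.757 ],
       [  0.    ,   0.    ,   1.    ]]), 'T': array([[ 0.6932, -0.3789,  0.6132, -0.1103],
       [-0.7207, -0.3533,  0.5964, -0.5822],
       [-0.0093, -0.8554, -0.518 ,  0.5822],
       [ 0.    ,  0.    ,  0.    ,  1.    ]])}
top {'intrinsics': array([[377.5593,   0.    , 319.5942],
       [  0.    , 377.5593, 201.1826],
       [  0.    ,   0.    ,   1.    ]]), 'T': array([[-0.0041, -0.9874,  0.1585,  0.3007],
       [-0.9996, -0.0001, -0.0269, -0.011 ],
       [ 0.0266, -0.1585, -0.987 ,  1.0605],
       [ 0.    ,  0.    ,  0.    ,  1.    ]])}
{'intrinsics': array([[301.9395,   0.    , 320.04  ],
       [  0.    , 301.9395, 202.8793],
       [  0.    ,   0.    ,   1.    ]]), 'T': array([[ 0.3975,  0.872 ,  0.2855,  0.1439],
       [ 0.9176, -0.3775, -0.1245,  0.5381],
       [-0.0008,  0.3115, -0.9502,  0.3833],
       [ 0.    ,  0.    ,  0.    ,  1.    ]])}
```

View pictures.

View pics/top0.png

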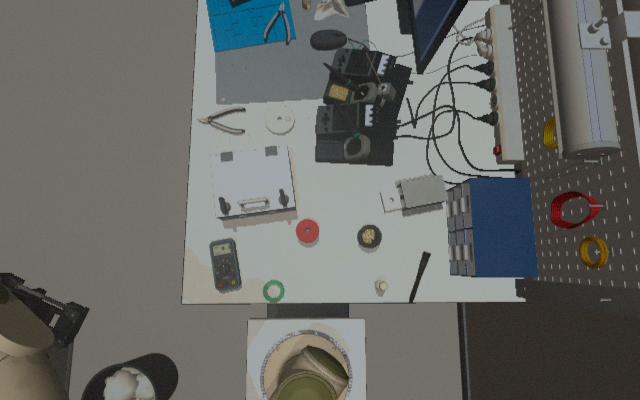

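View pics/scene0.png

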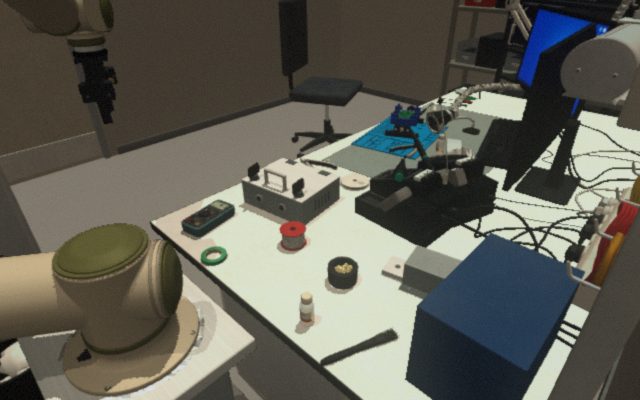

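```bash
cat > h.py <<'E'
from rig import *
import cv2,numpy as np
from scipy.spatial.transform import Rotation as R
np.set_printoptions(precision=4,suppress=True)
def ray(cp,u,v,z):
    K,T=cp["intrinsics"],cp["T"]
    d=T[:3,:3]@np.array([(u-K[0,2])/K[0,0],(v-K[1,2])/K[1,1],1.]);o=T[:3,3]
    return o+d*(z-o[2])/d[2]
def go(target,yaw,s=None):
    "remaining move in tool axes (cm, rad) to TCP target; tool down with tool-y axis at angle yaw (mod pi)"
    s=s or get_state();r=R.from_quat(s["eef_rot"])
    out=[]
    for k in (0,np.pi):
        y=np.array([np.cos(yaw+k),np.sin(yaw+k),0]);z=np.array([0,0,-1.]);x=np.cross(y,z)
        g=R.from_matrix(np.c_[x,y,z]);w=(r.inv()*g).as_rotvec()
        out.append((np.linalg.norm(w),w,g))
    n,w,g=min(out,key=lambda a:a[0])
    d=np.array(target)-s["position"]
    print("rot",w,"shift now-axes cm",r.inv().apply(d)*100,"goal-axes cm",g.inv().apply(d)*100)
E
python3 - <<'E'
from h import *
im=np.load("top0.npz")["im"]
a=cv2.resize(im[140:225,205:305],None,fx=7,fy=7,interpolation=cv2.INTER_CUBIC)
b=cv2.resize(im[165:225,375:450],None,fx=7,fy=7,interpolation=cv2.INTER_CUBIC)
cv2.imwrite("pics/boxcrop.png",a[:600,:800])
cv2.imwrite("pics/holdcrop.png",b)
E
```

```text
(no output)
```

View pics/boxcrop.png

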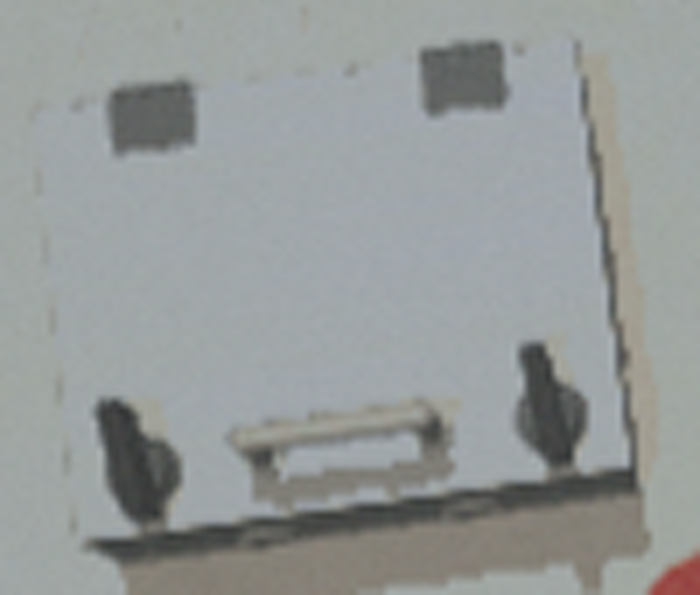

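View pics/holdcrop.png

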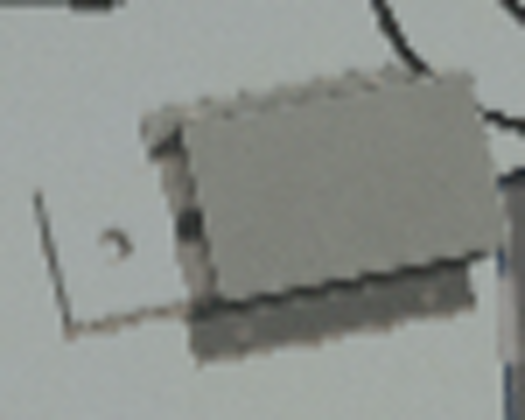

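```bash
python3 - <<'E'
from h import *
cp=camera_params("top")
def P(c,o,z):return ray(cp,(c[0]+.5)/7-.5+o[0],(c[1]+.5)/7-.5+o[1],z)[:2]
B=(205,140);H=(375,165)
for n,c,z in [("FL",(38,105),.074),("FR",(577,38),.074),("fr",(632,478),.074),("fl",(85,543),.074),("hl",(235,438),.119),("hr",(435,412),.119),("LLa",(108,405),.114),("LLb",(145,505),.114),("LRa",(533,345),.114),("LRb",(563,440),.114)]:
    print(n,P(c,B,z))
for n,c,z in [("m1",(185,120),.056),("m2",(215,300),.056),("b1",(470,75),.056),("b2",(495,252),.056),("p1",(38,195),.012),("p2",(70,330),.012),("hole",(115,243),.012)]:
    print(n,P(c,H,z))
for n,c in [("spool",(308,231,.042)),("cleaner",(369,237,.038)),("meter",(225,265,.042)),("stn1",(316,162,.05)),("stn2",(392,165,.05)),("stn3",(357,145,.15))]: print(n,ray(cp,*c)[:2])
d=np.load("top0.npz")["d"];K,T=cp["intrinsics"],cp["T"]
v,u=np.mgrid[0:400,0:640];p=np.stack([(u-K[0,2])/K[0,0]*d,(v-K[1,2])/K[1,1]*d,d],-1)@T[:3,:3].T+T[:3,3]
print(p[175,255],p[188,420],p[60:165,310:410,2].max())
m=(p[...,2]>.1)&(p[...,1]<.1)&(p[...,1]>-.3)&(p[...,0]>.3)&(p[...,0]<.85)&(d>0)
q=p[m];print(len(q),q.min(0),q.max(0))
for x in np.arange(.5,.9,.04): print(round(x,2),[round(float(h[:,2].max()),2) if len(h:=p[(abs(p[...,0]-x)<.02)&(abs(p[...,1]-y)<.02)&(d>0)]) else None for y in np.arange(.2,-.5,-.04)])
E
```

```text
FL [0.5855 0.2553]
FR [0.613  0.0497]
fr [0.4412 0.0274]
fl [0.4168 0.2309]
hl [0.4494 0.1679]
hr [0.4588 0.0966]
LLa [0.4622 0.2148]
LLb [0.4258 0.2003]
LRa [0.4844 0.0621]
LRb [0.4494 0.0508]
m1 [ 0.5159 -0.2613]
m2 [ 0.4449 -0.2702]
b1 [ 0.5341 -0.3746]
b2 [ 0.4637 -0.3805]
p1 [ 0.4942 -0.2111]
p2 [ 0.439  -0.2224]
hole [ 0.4745 -0.2418]
spool [ 0.3828 -0.0072]
cleaner [ 0.3665 -0.1725]
meter [0.2933 0.2121]
stn1 [ 0.5723 -0.0291]
stn2 [ 0.5644 -0.2395]
stn3 [ 0.5897 -0.1303]
[0.5301 0.1342 0.0722] [ 0.4991 -0.3138  0.0528] 1.0604509793851744
3707 [ 0.4422 -0.2846  0.1   ] [0.8499 0.0994 0.2918]
0.5 [0.08, 0.08, 0.08, 0.11, 0.11, 0.0, 0.0, 0.0, 0.0, 0.0, 0.02, 0.05, 0.06, 0.06, 0.06, 0.17, 0.49, 0.5]
0.54 [0.08, 0.08, 0.08, 0.08, 0.08, 0.0, 0.0, 0.0, 0.0, 0.0, 0.0, 0.0, 0.05, 0.06, 0.06, 0.01, 0.49, 0.5]
0.58 [0.08, 0.08, 0.08, 0.08, 0.08, 0.0, 0.05, 0.05, 0.1, 0.12, 0.1, 0.09, 0.0, 0.0, 0.02, 0.01, 0.49, 0.5]
0.62 [0.0, 0.0, 0.08, 0.08, 0.07, 0.0, 0.08, 0.11, 0.15, 0.12, 0.12, 0.1, 0.06, 0.07, 0.07, 0.01, 0.49, 0.5]
0.66 [0.01, 0.01, 0.01, 0.01, 0.01, 0.0, 0.1, 0.14, 0.15, 0.14, 0.15, 0.1, 0.09, 0.09, 0.06, 0.05, 0.5, 0.53]
0.7 [0.01, 0.0, 0.01, 0.01, 0.01, 0.0, 0.1, 0.14, 0.14, 0.14, 0.15, 0.1, 0.09, 0.11, 0.1, 0.09, 0.5, 0.53]
0.74 [0.02, 0.0, 0.01, 0.01, 0.01, 0.0, 0.09, 0.09, 0.12, 0.27, 0.2, 0.13, 0.1, 0.04, 0.09, 0.09, 0.49, 0.5]
0.78 [0.01, 0.01, 0.01, 0.01, 0.01, 0.01, 0.18, 0.17, 0.29, 0.29, 0.14, 0.14, 0.1, 0.07, 0.01, 0.01, 0.46, 0.08]
0.82 [0.01, 0.0, 0.01, 0.01, 0.01, 0.0, 0.01, 0.1, 0.12, 0.13, 0.14, 0.15, 0.1, 0.39, 0.01, 0.01, 0.01, 0.07]
0.86 [0.01, 0.01, 0.01, 0.01, 0.01, 0.01, 0.01, 0.1, 0.11, 0.13, 0.14, 0.13, None, 0.35, 0.0, 0.01, 0.01, 0.08]
```

```bash
python3 -m pendant '0 0 0 -3.24 -1.82 .2 3.5;0 0 0 -3.24 -1.82 .2 3.5;0 0 0 -3.24 -1.82 .2 3.5;0 0 0 -3.24 -1.82 .2 3.5;0 0 0 -3.24 -1.82 .2 3.5;0 0 0 -3.24 -1.82 .2 3.5;0 0 0 -3.24 -1.82 .2 3.5;0 0 0 -3.24 -1.82 .2 3.5;0 0 0 -3.24 -1.82 .2 3.5;0 0 0 -3.24 -1.82 .2 3.5'
python3 -m pendant '0 0 .124 0 0 0 3.5;0 0 .124 0 0 0 3.5;0 0 .124 0 0 0 3.5;0 0 .124 0 0 0 3.5;0 0 .124 0 0 0 3.5;0 0 .124 0 0 0 3.5;0 0 .124 0 0 0 3.5;0 0 .124 0 0 0 3.5;0 0 .124 0 0 0 3.5;0 0 .124 0 0 0 3.5'
python3 -m pendant '0 0 .124 0 0 0 3.5;0 0 .124 0 0 0 3.5;0 0 .124 0 0 0 3.5;0 0 .124 0 0 0 3.5;0 0 .124 0 0 0 3.5;0 0 .124 0 0 0 3.5;0 0 .124 0 0 0 3.5;0 0 .124 0 0 0 3.5;0 0 .124 0 0 0 3.5;0 0 .124 0 0 0 3.5;0 0 .124 0 0 0 3.5;0 0 0 0 0 0 3.5'
python3 - <<'E'
from h import *
s=get_state();cp=camera_params("wrist");im,d=get_image("wrist");cv2.imwrite("pics/w1.png",im);np.savez("w1.npz",im=im,d=d,K=cp["intrinsics"],T=cp["T"])
print(s["t"],s["position"],s["joint_pos"]);go([.4437,.2087,.091],1.706,s)
r=R.from_quat(s["eef_rot"]).as_matrix();print(r.T@(cp["T"][:3,3]-s["position"]),r.T@cp["T"][:3,:3])
E
```

```text
t: 0.93
position: [0.4442, 0.2072, 0.2265]
eef_rot: [0.203, 0.979, -0.0, -0.0]
ft_force: [1.2, 0.4, -0.6]
opening: 0.0352
finger_force: 0.0
t: 1.77
position: [0.4434, 0.2089, 0.2265]
eef_rot: [0.736, 0.677, -0.0, -0.0]
ft_force: [-0.6, 0.1, 0.3]
opening: 0.035
finger_force: 0.0
t: 2.77
position: [0.4434, 0.2088, 0.2265]
eef_rot: [0.998, 0.062, -0.0, 0.0]
ft_force: [-0.2, 0.3, 0.2]
opening: 0.035
finger_force: 0.0
2.7667 [0.4434 0.2088 0.2265] [ 0.1981  0.2935  1.4929 -0.      1.3559  1.6445]
rot [ 0.0001  0.0007 -0.0109] shift now-axes cm [ 0.0359  0.015  13.5477] goal-axes cm [ 0.0258  0.0164 13.5477]
[ 0.0814 -0.0011 -0.137 ] [[-0.     -0.9498 -0.3128]
 [ 1.      0.0002 -0.0007]
 [ 0.0007 -0.3128  0.9498]]
```

View pics/w1.png

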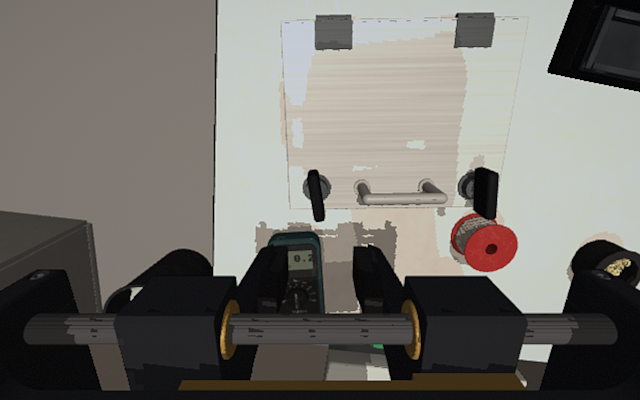

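```bash
python3 - <<'E'
from h import *
f=np.load("w1.npz");cp=dict(intrinsics=f["K"],T=f["T"]);im=f["im"]
for n,c in [("FL",(281,21,.074)),("FR",(529,17,.074)),("fl",(290,208,.074)),("hl",(362,198,.114)),("hr",(446,199,.114)),("disc",(317,185,.08))]:print(n,ray(cp,*c)[:2])
g=im.max(2)
for x0,x1 in((300,335),(474,505)):
    m=np.zeros_like(g);m[160:225,x0:x1]=g[160:225,x0:x1]<45
    c=max(cv2.findContours(m,0,2)[0],key=cv2.contourArea);r=cv2.minAreaRect(c);print(r,cv2.boundingRect(c))
    b=cv2.boxPoints(r);print([ray(cp,*q,.114)[:2] for q in b]);print(m[166:222:4,x0:x1])if 0 else None
    for row in range(164,224,4): 
        k=np.where(m[row])[0]; print(row,(k.min(),k.max()) if len(k) else None,end=' ')
    print()
E
```

```text
FL [0.5853 0.261 ]
FR [0.614  0.0548]
fl [0.4201 0.238 ]
hl [0.4513 0.1745]
hr [0.4595 0.1022]
disc [0.449  0.2138]
((318.74822998046875, 194.59886169433594), (51.34247589111328, 18.586450576782227), 78.02386474609375) (307, 170, 20, 52)
[array([0.4684, 0.2265]), array([0.4736, 0.2118]), array([0.4301, 0.1967]), array([0.4244, 0.2123])]
164 None 168 None 172 (np.int64(309), np.int64(317)) 176 (np.int64(308), np.int64(318)) 180 (np.int64(307), np.int64(322)) 184 (np.int64(307), np.int64(326)) 188 (np.int64(309), np.int64(320)) 192 (np.int64(309), np.int64(321)) 196 (np.int64(310), np.int64(321)) 200 (np.int64(311), np.int64(322)) 204 (np.int64(312), np.int64(323)) 208 (np.int64(313), np.int64(323)) 212 (np.int64(313), np.int64(323)) 216 (np.int64(314), np.int64(323)) 220 (np.int64(316), np.int64(322)) 
((485.5, 193.5), (51.0, 23.0), 90.0) (474, 168, 24, 52)
[array([0.489 , 0.0858]), array([0.4913, 0.0667]), array([0.4469, 0.0527]), array([0.4444, 0.0729])]
164 None 168 (np.int64(477), np.int64(484)) 172 (np.int64(474), np.int64(494)) 176 (np.int64(474), np.int64(497)) 180 (np.int64(474), np.int64(497)) 184 (np.int64(474), np.int64(497)) 188 (np.int64(474), np.int64(497)) 192 (np.int64(474), np.int64(496)) 196 (np.int64(474), np.int64(496)) 200 (np.int64(474), np.int64(496)) 204 (np.int64(474), np.int64(496)) 208 (np.int64(474), np.int64(495)) 212 (np.int64(477), np.int64(495)) 216 (np.int64(482), np.int64(495)) 220 None
```

```bash
python3 - <<'E'
from h import *
f=np.load("w1.npz");cp=dict(intrinsics=f["K"],T=f["T"])
for a,b in [((319,219.5),(313,171)),((489,216),(480,168))]:
    a=ray(cp,*a,.114)[:2];b=ray(cp,*b,.086)[:2];print(a,b,(a+b)/2,np.linalg.norm(a-b),np.arctan2(*(b-a)[::-1]))
h=np.array([.4554,.1384]);e=np.array([-np.sin(.135),np.cos(.135)]);print(h+.077*e,h-.077*e)
E
```

```text
[0.4269 0.209 ] [0.4636 0.2193] [0.4452 0.2141] 0.0380819784300663 0.27403540094794626
[0.4488 0.0606] [0.4857 0.0652] [0.4673 0.0629] 0.037171688377147474 0.12558404724189418
[0.445  0.2147] [0.4658 0.0621]
```

```bash
python3 -m pendant '0 0 0 .23 -.54 3.5 3.5;0 0 0 0 0 3.5 3.5;0 0 0 0 0 3.0 3.5;0 0 0 0 0 1.5 3.5;0 0 0 0 0 1.2 3.5;0 0 0 0 0 .7 3.5;0 0 0 0 0 0 3.5'
```

```text
t: 3.4
position: [0.4446, 0.2144, 0.0916]
eef_rot: [0.998, 0.066, -0.001, 0.0]
ft_force: [-0.7, -0.8, -0.4]
opening: 0.035
finger_force: 0.0
```

```bash
python3 -m pendant '0 0 0 0 0 0 .8;0 0 0 0 0 0 .6;0 0 0 0 0 0 .6;0 0 0 0 0 0 .6'
```

```text
t: 3.73
position: [0.4458, 0.2135, 0.0942]
eef_rot: [0.998, 0.065, 0.001, 0.001]
ft_force: [-3.6, -17.0, 11.2]
opening: 0.0106
finger_force: 20.1
```

```bash
python3 -m pendant '0 0 0 0 .12 -.25 .6;0 0 -.1 0 0 0 .6;0 0 -.12 0 0 0 .6;0 0 -.12 0 0 0 .6;0 0 -.12 0 0 0 .6'
```

```text
t: 4.15
position: [0.4457, 0.2134, 0.096]
eef_rot: [0.956, 0.293, 0.001, -0.0]
ft_force: [0.1, 0.5, -0.0]
opening: 0.0095
finger_force: 33.7
```

Good, forces vanished. Continue turning.

```bash
python3 -m pendant '0 0 -.12 0 0 0 .6;0 0 -.12 0 0 0 .6;0 0 -.12 0 0 0 .6;0 0 -.12 0 0 0 .6;0 0 -.12 0 0 0 .6;0 0 -.12 0 0 0 .6;0 0 -.12 0 0 0 .6;0 0 -.12 0 0 0 .6;0 0 -.12 0 0 0 .6;0 0 0 0 0 0 .6'
python3 - <<'E'
from h import *
s=get_state();r=R.from_quat(s["eef_rot"]).as_matrix();print(np.arctan2(r[1,1],r[0,1]),s["wrist_torque"],s["ft_force"])
E
```

```text
t: 4.98
position: [0.445, 0.2136, 0.0957]
eef_rot: [0.67, 0.742, 0.0, -0.0]
ft_force: [-2.0, 0.6, 0.0]
opening: 0.0098
finger_force: 33.6
0.10269909709120391 [ 0.2796  0.5596 -0.0014] [-1.9991  0.5945  0.0442]
```

```bash
python3 -m pendant '0 0 0 0 0 0 3.5;0 0 0 0 0 0 3.5;0 0 0 0 0 0 3.5;0 0 0 0 0 -3 3.5;0 0 0 0 0 -3 3.5;0 0 0 -3.84 .15 0 3.5;0 0 0 -3.84 .15 0 3.5;0 0 0 -3.84 .15 0 3.5;0 0 0 -3.84 .15 0 3.5;0 0 .12 0 0 0 3.5;0 0 .12 0 0 0 3.5;0 0 .12 0 0 0 3.5'
python3 -m pendant '0 0 .12 0 0 0 3.5;0 0 .12 0 0 0 3.5;0 0 .12 0 0 0 3.5;0 0 .12 0 0 0 3.5;0 0 .12 0 0 0 3.5;0 0 .12 0 0 0 3.5;0 0 .12 0 0 0 3.5;0 0 .12 0 0 0 3.5;0 0 .12 0 0 0 3.5;0 0 .1 0 0 0 3.5;0 0 0 0 0 0 3.5'
python3 - <<'E'
from h import *
go([.467,.0618,.096],1.706)
E
```

```text
t: 5.98
position: [0.4665, 0.0601, 0.1554]
eef_rot: [0.796, 0.605, 0.0, 0.0]
ft_force: [1.0, 0.6, 0.5]
opening: 0.0348
finger_force: 0.0
t: 6.9
position: [0.4664, 0.0609, 0.1554]
eef_rot: [0.998, 0.062, 0.0, 0.0]
ft_force: [0.2, -0.0, 0.2]
opening: 0.0347
finger_force: 0.0
rot [ 0.0002 -0.0003 -0.0115] shift now-axes cm [ 0.0687 -0.0788  5.9361] goal-axes cm [ 0.0714 -0.0767  5.9361]
```

```bash
python3 -m pendant '0 0 0 .07 -.08 2.5 3.5;0 0 0 0 0 2 3.5;0 0 0 0 0 1.4 3.5;0 0 0 0 0 0 .6;0 0 0 0 0 0 .6;0 0 0 0 0 0 .6;0 0 0 0 0 0 .6'
```

```text
t: 7.48
position: [0.4673, 0.0612, 0.0972]
eef_rot: [0.998, 0.065, 0.001, 0.001]
ft_force: [-6.4, -18.1, 2.4]
opening: 0.0108
finger_force: 8.9
```

```bash
python3 -m pendant '0 0 0 0 .1 -.1 .6;0 0 -.1 0 0 0 .6;0 0 -.12 0 0 0 .6;0 0 -.12 0 0 0 .6;0 0 -.12 0 0 0 .6;0 0 -.12 0 0 0 .6;0 0 -.12 0 0 0 .6;0 0 -.12 0 0 0 .6'
python3 -m pendant '0 0 -.12 0 0 0 .6;0 0 -.12 0 0 0 .6;0 0 -.12 0 0 0 .6;0 0 -.12 0 0 0 .6;0 0 -.12 0 0 0 .6;0 0 -.12 0 0 0 .6;0 0 0 0 0 0 .6'
python3 - <<'E'
from h import *
s=get_state();r=R.from_quat(s["eef_rot"]).as_matrix();print(np.arctan2(r[1,1],r[0,1]),s["wrist_torque"],s["ft_force"])
E
```

```text
t: 8.15
position: [0.4669, 0.0611, 0.0979]
eef_rot: [0.888, 0.46, 0.0, -0.0]
ft_force: [0.7, 0.4, -0.9]
opening: 0.01
finger_force: 30.0
t: 8.73
position: [0.4663, 0.0613, 0.0977]
eef_rot: [0.67, 0.742, -0.0, -0.001]
ft_force: [-3.9, 1.4, -0.1]
opening: 0.0097
finger_force: 30.0
0.10265112200557736 [0.3827 0.9194 0.0617] [-3.8787  1.3954 -0.0735]
```

```bash
python3 -m pendant '0 0 0 0 0 0 3.5;0 0 0 0 0 0 3.5;0 0 0 0 0 0 3.5;0 0 0 0 0 -3 3.5;0 0 0 0 0 -3 3.5;0 0 -.035 3.84 -.12 0 3.5;0 0 0 3.84 -.12 0 3.5;0 0 0 0 0 2.5 3.5;0 0 0 0 0 2.5 3.5;0 0 0 0 0 .5 3.5;0 0 0 0 0 0 3.5'
python3 - <<'E'
from h import *
go([.456,.1374,.103],.137)
E
```

```text
t: 9.65
position: [0.4554, 0.1369, 0.1014]
eef_rot: [0.659, 0.752, -0.001, -0.001]
ft_force: [0.8, -1.1, 0.4]
opening: 0.0354
finger_force: 0.0
rot [-0.0026 -0.0002 -0.0051] shift now-axes cm [ 0.047   0.0639 -0.1571] goal-axes cm [ 0.0466  0.0646 -0.1569]
```

```bash
python3 -m pendant '0 0 0 0 0 0 .6;0 0 0 0 0 0 .6;0 0 0 0 0 0 .6;0 0 0 0 0 0 .6'
```

```text
t: 9.98
position: [0.4563, 0.1367, 0.1031]
eef_rot: [0.659, 0.752, 0.001, 0.001]
ft_force: [0.1, -0.8, 0.0]
opening: 0.0106
finger_force: 0.0
```

```bash
python3 -m pendant '0 0 0 0 0 0 .6;0 0 0 0 .38 -1.09 .6;0 0 0 0 .45 -1.06 .6;0 0 0 0 .53 -1.02 .6;0 0 0 0 .6 -.98 .6;0 0 0 0 .67 -.93 .6;0 0 0 0 .75 -.88 .6'
```

```text
t: 10.57
position: [0.4904, 0.1415, 0.1612]
eef_rot: [0.659, 0.752, 0.001, 0.0]
ft_force: [14.3, 2.7, -23.9]
opening: 0.0075
finger_force: 31.5
```

```bash
python3 - <<'E'
from h import *
im,d=get_image("scene");cv2.imwrite("pics/s1.png",cv2.resize(im[60:260,180:400],None,fx=3,fy=3)[:600,:800]);print(get_state()["ft_force"],get_state()["opening"])
E
```

```text
[11.1686  2.2989 -9.7278] 0.007473287270057913
```

View pics/s1.png

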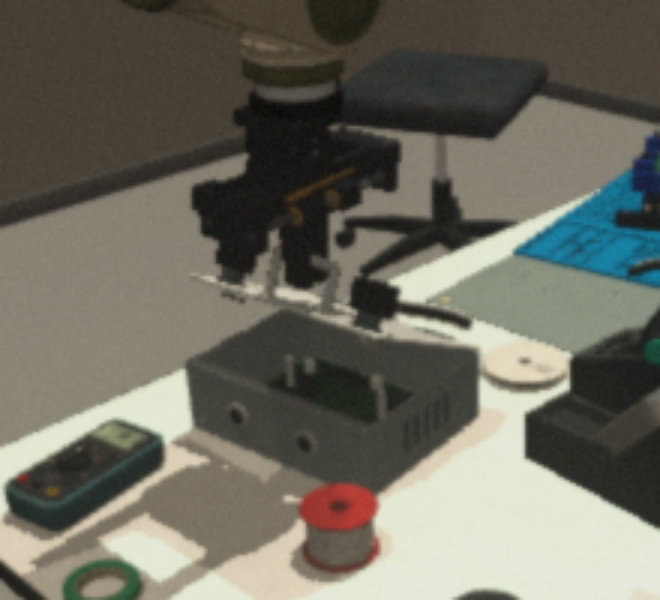

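```bash
python3 - <<'E'
from h import *
cp=camera_params("scene");K,T=cp["intrinsics"],cp["T"]
a=.137;bx=np.array([np.cos(a),np.sin(a),0]);by=np.array([-np.sin(a),np.cos(a),0]);H=np.array([.6016,.1575,.07])
def pl(u,v,yo):
    d=T[:3,:3]@np.array([(u-K[0,2])/K[0,0],(v-K[1,2])/K[1,1],1.]);o=T[:3,3]-H
    t=(yo-o@by)/(d@by);p=o+t*d;print(p@bx,p[2],np.arctan2(p[2],-p@bx))
pl(180+193/3,60+275/3,.105)
pl(180+375/3,60+332/3,-.105)
s=get_state();p=s["position"]-H;print(p@bx,p@by,p[2])
E
```

```text
-0.14465654840342818 0.0735160349055543 0.4701947334123951
-0.14959871691876686 0.08039137652370859 0.49310264354508504
-0.1106373271772417 -0.0007066156132724429 0.09264592108515371
```

```bash
python3 -m pendant '0 0 0 0 .8 -.82 .6;0 0 0 0 .87 -.76 .6;0 0 0 0 .92 -.69 .6;0 0 0 0 .97 -.62 .6;0 0 0 0 1.01 -.54 .6;0 0 0 0 1.05 -.46 .6'
python3 -m pendant '0 0 0 0 1.08 -.39 .6;0 0 0 0 1.11 -.3 .6;0 0 0 0 1.13 -.22 .6;0 0 0 0 1.14 -.14 .6;0 0 0 0 1.15 -.05 .6;0 0 0 0 1.15 .04 .6;0 0 0 0 1.14 .12 .6'
```

```text
t: 11.12
position: [0.544, 0.1487, 0.1976]
eef_rot: [0.659, 0.752, -0.003, -0.003]
ft_force: [1.8, 0.3, -21.8]
opening: 0.0073
finger_force: 31.4
t: 11.7
position: [0.6213, 0.1592, 0.207]
eef_rot: [0.659, 0.753, -0.004, -0.004]
ft_force: [-6.1, -0.6, -11.6]
opening: 0.0072
finger_force: 30.6
```

```bash
python3 -m pendant '0 0 0 0 1.0 .17 .6;0 0 0 0 1.0 .22 .6;0 0 0 0 1.0 .27 .6;0 0 0 0 .2 .05 .6;0 0 0 0 0 0 .6;0 0 0 0 0 0 2.4;0 0 0 0 0 0 2.4;0 0 0 0 0 0 2.4'
python3 - <<'E'
from h import *
s=get_state();cp=camera_params("wrist");im,d=get_image("wrist");cv2.imwrite("pics/w2.png",im);np.savez("w2.npz",im=im,d=d,K=cp["intrinsics"],T=cp["T"]);print(s["joint_pos"])
im,d=get_image("scene");cv2.imwrite("pics/s2.png",im[40:260,180:460]);np.savez("s2.npz",im=im,d=d)
E
```

```text
t: 12.37
position: [0.6557, 0.1636, 0.2047]
eef_rot: [0.659, 0.752, 0.001, 0.001]
ft_force: [-0.1, 0.5, 0.3]
opening: 0.0235
finger_force: 0.0
[ 0.0698  0.6335  0.9754  0.      1.529  -0.0631]
```

View pics/s2.png

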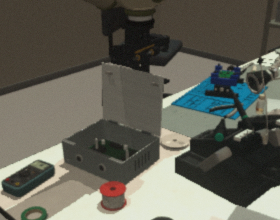

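```bash
python3 -m pendant '0 0 0 0 0 -3.2 2.4;0 0 0 0 0 -3.3 2.4;0 0 0 0 0 -3.3 2.4;0 0 0 0 -3.9 0 2.4;0 0 0 0 -3.9 0 2.4;0 0 0 0 -3.9 0 2.4;0 0 0 0 -3.9 0 2.4;0 0 0 0 0 0 2.4'
python3 - <<'E'
from h import *
s=get_state();cp=camera_params("wrist");im,d=get_image("wrist");cv2.imwrite("pics/w3.png",im);np.savez("w3.npz",im=im,d=d,K=cp["intrinsics"],T=cp["T"]);print(s["position"],s["ft_force"])
E
```

```text
t: 13.13
position: [0.494, 0.1428, 0.3018]
eef_rot: [0.658, 0.753, -0.001, -0.001]
ft_force: [-0.4, 0.3, -0.2]
opening: 0.0243
finger_force: 0.0
[0.494  0.1428 0.3018] [-0.4296  0.3015 -0.1847]
```

View pics/w3.png

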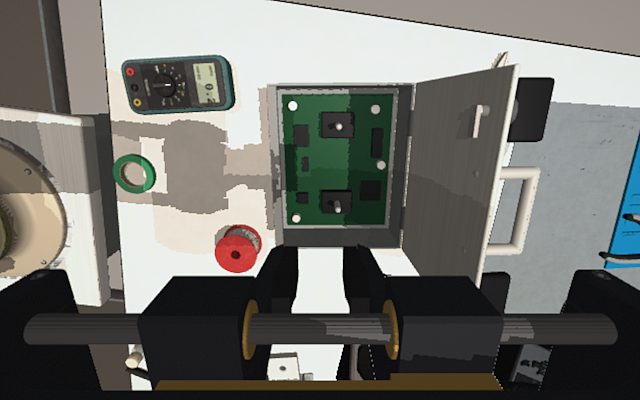

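```bash
python3 - <<'E'
from h import *
f=np.load("w3.npz");cp=dict(intrinsics=f["K"],T=f["T"]);g=f["im"].max(2)
print(g[116:136,326:350:1]);print(g[192:220,326:350])
for q in [(324,113),(352,113),(324,138),(352,138),(322,191),(350,191),(322,213),(351,213)]:print(ray(cp,*q,.022)[:2])
E
```

```text
[[ 56  55  55  54  55  55  55  56  57  58  57  57  58  57  57  57  59  59
   58  59  59  59  61  56]
 [ 55  55  56  56  56  56  55  55  57  57  57  59  57  58  57  58  58  59
   57  59  59  60  58  60]
 [ 54  54  56  55  56  56  57  56  57  57  56  57  58  57  57  57  58  59
   58  59  58  59  59  61]
 [ 54  54  55  56  56  56  55  56  56  57  56  56  55  57  57  58  56  58
   58  58  58  59  58  59]
 [ 54  55  54  56  56  56  55  58  57  56  56  56  57  57  57  59  57  58
   58  59  58  59  60  62]
 [ 52  52  54  54  55  56  58  57  59  56  55  55  54  52  56  56  57  59
   58  58  56  58  58  61]
 [ 53  54  54  55  58  57  58  51  39  44  61  72  73  62  48  53  57  57
   59  57  57  57  60  61]
 [ 53  55  48  41  41  41  43  36  28  55  75  79  96 110  87  49  52  57
   57  58  56  57  58  52]
 [ 53  56  48  28  28  30  27  27  36  64  93 134 172 191 181 122  37  54
   56  56  57  57  59  55]
 [ 53  47  35  29  31  32  30  30  40  60 122 184 222 236 234 175  61  51
   56  58  58  58  58  58]
 [ 53  43  27  28  30  31  32  28  35  59 137 204 236 246 243 197  97  42
   50  54  58  5
[... 3177 characters left out ...]
 68  68  67  65  66  67  67  68  70  71
   62  47  50  45  38  38]
 [ 71  71  71  71  70  71  70  70  71  71  71  73  73  73  73  72  74  74
   62  34  38  40  39  41]
 [ 69  69  69  68  69  70  69  71  69  68  70  70  71  71  71  71  72  75
   62  37  40  41  39  40]
 [ 69  69  69  69  69  70  70  70  70  69  70  69  69  70  70  71  72  65
   47  38  40  40  39  41]
 [ 68  69  69  70  69  68  69  70  69  69  70  69  70  70  69  70  72  60
   34  38  39  40  41  41]
 [ 70  70  69  68  69  67  69  69  69  68  69  69  69  69  70  72  74  59
   35  39  36  39  39  40]]
[0.4891 0.2137]
[0.5258 0.2187]
[0.4936 0.1815]
[0.5312 0.1866]
[0.501  0.1071]
[0.5408 0.1125]
[0.5055 0.0738]
[0.5478 0.0795]
```

```bash
python3 - <<'E'
from h import *
f=np.load("w3.npz");cp=dict(intrinsics=f["K"],T=f["T"])
L=ray(cp,338.8,126.3,.052)[:2];Rr=ray(cp,337.8,209.5,.052)[:2];print(L,Rr,(L+Rr)/2,np.linalg.norm(L-Rr),np.arctan2(-(L-Rr)[0],(L-Rr)[1]))
go([.485,-.235,.30],1.7)
E
```

```text
[0.5091 0.2012] [0.5245 0.0926] [0.5168 0.1469] 0.10977634443043902 0.14085800858299488
rot [ 0.0012  0.0014 -1.5667] shift now-axes cm [-37.2887  -6.2684   0.2474] goal-axes cm [  6.1153 -37.314    0.2528]
```

```bash
python3 - <<'E'
from h import *
cp=camera_params("top");K,T=cp["intrinsics"],cp["T"];d=np.load("top0.npz")["d"]
v,u=np.mgrid[0:400,0:640];p=np.stack([(u-K[0,2])/K[0,0]*d,(v-K[1,2])/K[1,1]*d,d],-1)@T[:3,:3].T+T[:3,3]
p+=[.002,.005,.002]
for y in np.arange(-.28,.0,.02):
    m=(abs(p[...,1]-y)<.01)&(d>0)&(p[...,0]>.5)&(p[...,0]<.9)
    print(round(y,2),[round(float(p[m&(p[...,2]>z)][:,0].min()),3) for z in (.03,.06,.09,.12)])
E
```

```text
Traceback (most recent call last):
ValueError: zero-size array to reduction operation minimum which has no identity
```

```bash
python3 - <<'E'
from h import *
cp=camera_params("top");K,T=cp["intrinsics"],cp["T"];d=np.load("top0.npz")["d"]
v,u=np.mgrid[0:400,0:640];p=np.stack([(u-K[0,2])/K[0,0]*d,(v-K[1,2])/K[1,1]*d,d],-1)@T[:3,:3].T+T[:3,3]
p+=[.002,.005,.002]
for y in np.arange(-.26,.0,.02):
    m=(abs(p[...,1]-y)<.01)&(d>0)&(p[...,0]>.5)&(p[...,0]<.9)
    print(round(y,2),[round(float(p[m&(p[...,2]>z)][:,0].min(initial=9)),3) for z in (.03,.06,.09,.12)])
E
```

```text
-0.26 [0.5, 0.642, 0.74, 9.0]
-0.24 [0.573, 0.573, 0.635, 0.819]
-0.22 [0.574, 0.574, 0.575, 0.734]
-0.2 [0.574, 0.574, 0.574, 0.713]
-0.18 [0.574, 0.576, 0.576, 0.636]
-0.16 [0.577, 0.577, 0.577, 0.615]
-0.14 [0.576, 0.576, 0.576, 0.623]
-0.12 [0.577, 0.577, 0.577, 0.617]
-0.1 [0.578, 0.578, 0.628, 0.628]
-0.08 [0.582, 0.64, 0.64, 0.666]
-0.06 [0.583, 0.641, 0.641, 0.719]
-0.04 [0.584, 0.642, 0.644, 0.788]
-0.02 [0.585, 0.643, 9.0, 9.0]
```

```bash
python3 -m pendant '0 0 0 -3.6 -.77 .5 8.4;0 0 0 -3.6 -.77 .5 8.4;0 0 0 -3.6 -.77 1 8.4;0 0 0 -3.6 -.77 1 8.4;0 0 0 -3.6 -.77 1 8.4;0 0 0 -3.6 -.77 1 8.4;0 0 0 -3.6 -.77 1 8.4;0 0 0 -3.6 -.77 1 8.4;0 0 0 -3.6 -.77 1 8.4;0 0 0 -3.6 -.77 1 8.4;0 0 -.035 0 0 0 8.4;0 0 0 0 0 0 8.4'
python3 - <<'E'
from h import *
s=get_state();cp=camera_params("wrist");im,d=get_image("wrist");cv2.imwrite("pics/w4.png",im);np.savez("w4.npz",im=im,d=d,K=cp["intrinsics"],T=cp["T"]);print(s["position"],s["joint_pos"])
E
```

```text
t: 14.18
position: [0.4724, -0.2266, 0.2107]
eef_rot: [0.646, 0.763, 0.0, 0.0]
ft_force: [0.6, -0.2, -0.0]
opening: 0.0842
finger_force: 0.0
[ 0.4724 -0.2266  0.2107] [-0.6735  0.3649  1.4321  0.      1.3439 -0.8395]
```

View pics/w4.png

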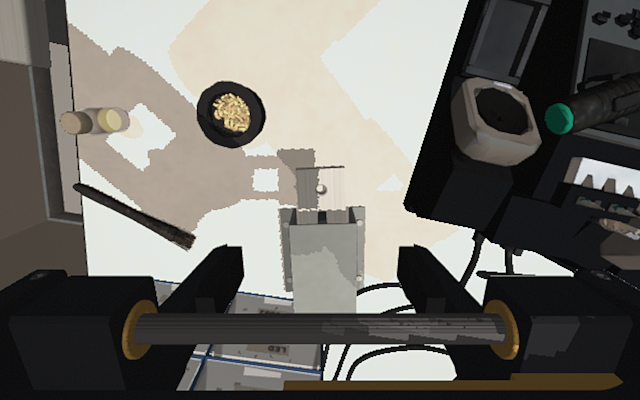

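```bash
python3 - <<'E'
from h import *
f=np.load("w4.npz");cp=dict(intrinsics=f["K"],T=f["T"])
a=ray(cp,297,168,.012)[:2];b=ray(cp,344.5,167,.012)[:2];h=ray(cp,321,188,.012)[:2];m=(a+b)/2
print(a,b,h,m,np.linalg.norm(a-b),np.linalg.norm(h-m),np.arctan2(*(b-a)[::-1]),np.arctan2(*(h-m)[::-1]))
for q in [(297,207),(343,207)]: print(ray(cp,*q,.012)[:2])
for q in [(289,224),(358,222),(294,313),(356,313)]:print(ray(cp,*q,.056)[:2])
print(ray(cp,407,205,.07))
s=get_state();u=(b-a)/np.linalg.norm(b-a);ax=np.array([u[1],-u[0]])
g=m+.015*ax;print(g);go([*g,.03],np.arctan2(u[1],u[0]))
E
```

```text
[ 0.4446 -0.2175] [ 0.4972 -0.2075] [ 0.4751 -0.2361] [ 0.4709 -0.2125] 0.05353715518185049 0.023930079699714356 0.187303296853505 -1.3914663407877637
[ 0.4512 -0.2635]
[ 0.5045 -0.2546]
[ 0.4466 -0.2679]
[ 0.517  -0.2539]
[ 0.4671 -0.3768]
[ 0.5377 -0.365 ]
[ 0.5575 -0.2234  0.07  ]
[ 0.4737 -0.2273]
rot [ 0.0008  0.0007 -0.0212] shift now-axes cm [-0.1993  0.0662 18.1179] goal-axes cm [-0.2133  0.0771 18.1177]
```

```bash
python3 - <<'E'
from h import *
f=np.load("w4.npz");K,T,d=f["K"],f["T"],f["d"]
v,u=np.mgrid[0:400,0:640];p=np.stack([(u-K[0,2])/K[0,0]*d,(v-K[1,2])/K[1,1]*d,d],-1)@T[:3,:3].T+T[:3,3]
for q in [(412,200),(420,190),(435,150),(430,205),(450,110)]:print(q,p[q[1],q[0]])
for y in np.arange(-.3,-.06,.02):
    m=(abs(p[...,1]-y)<.01)&(d>0)&(p[...,0]>.53)&(v<240)
    print(round(y,2),[round(float(p[m&(p[...,2]>z)][:,0].min(initial=9)),3) for z in (.03,.05,.06,.07,.09)])
E
```

```text
(412, 200) [ 0.5747 -0.2275  0.0325]
(420, 190) [ 0.5753 -0.2121  0.0455]
(435, 150) [ 0.5774 -0.1692  0.0495]
(430, 205) [ 0.5751 -0.217   0.0801]
(450, 110) [ 0.5797 -0.1307  0.0521]
-0.3 [9.0, 9.0, 9.0, 9.0, 9.0]
-0.28 [9.0, 9.0, 9.0, 9.0, 9.0]
-0.26 [0.638, 0.638, 0.638, 9.0, 9.0]
-0.24 [0.574, 0.574, 0.574, 0.574, 0.635]
-0.22 [0.574, 0.574, 0.574, 0.574, 0.575]
-0.2 [0.575, 0.575, 0.575, 0.575, 0.575]
-0.18 [0.576, 0.576, 0.576, 0.576, 0.576]
-0.16 [0.577, 0.577, 0.577, 0.577, 0.577]
-0.14 [0.576, 0.576, 0.576, 0.576, 0.576]
-0.12 [0.576, 0.576, 0.576, 0.576, 0.576]
-0.1 [0.578, 0.578, 0.578, 0.58, 0.628]
-0.08 [0.582, 0.584, 0.64, 0.64, 0.64]
```

```bash
python3 -m pendant '0 0 -.02 -.2 .07 3.5 8.4;0 0 0 0 0 3.5 8.4;0 0 0 0 0 3.5 8.4;0 0 0 0 0 3.5 8.4;0 0 0 0 0 3 8.4;0 0 0 0 0 1.5 8.4;0 0 0 0 0 0 8.4;0 0 0 0 0 .3 8.4;0 0 0 0 0 .3 8.4;0 0 0 0 0 0 8.4'
```

```text
t: 15.07
position: [0.4736, -0.2261, 0.021]
eef_rot: [0.638, 0.77, 0.0, 0.001]
ft_force: [-0.2, 0.3, -0.3]
opening: 0.084
finger_force: 0.0
```

```bash
python3 -m pendant '0 0 0 0 0 .3 8.4;0 0 0 0 0 0 8.4'; python3 -m pendant '0 0 0 0 0 .2 8.4;0 0 0 0 0 0 8.4'
```

```text
t: 15.23
position: [0.4731, -0.2261, 0.0175]
eef_rot: [0.638, 0.77, 0.0, 0.001]
ft_force: [0.1, 0.1, -0.3]
opening: 0.084
finger_force: 0.0
t: 15.4
position: [0.4729, -0.226, 0.0151]
eef_rot: [0.638, 0.77, -0.0, 0.0]
ft_force: [-0.3, 0.7, 0.0]
opening: 0.0838
finger_force: 0.0
```

```bash
python3 -m pendant '0 0 0 0 0 .2 8.4;0 0 0 0 0 0 8.4'; python3 -m pendant '0 0 0 0 0 .2 8.4;0 0 0 0 0 0 8.4'
```

```text
t: 15.57
position: [0.4728, -0.226, 0.0128]
eef_rot: [0.638, 0.77, -0.0, -0.0]
ft_force: [-0.5, 0.0, 0.3]
opening: 0.0838
finger_force: 0.0
t: 15.73
position: [0.4727, -0.2259, 0.0108]
eef_rot: [0.638, 0.77, -0.0, -0.0]
ft_force: [-0.3, 0.4, 0.3]
opening: 0.0839
finger_force: 0.0
```

```bash
python3 -m pendant '0 0 0 0 0 0 5;0 0 0 0 0 0 5;0 0 0 0 0 0 5;0 0 0 0 0 0 5;0 0 0 0 0 0 5'
```

```text
t: 16.15
position: [0.4729, -0.226, 0.0111]
eef_rot: [0.638, 0.77, -0.0, 0.0]
ft_force: [-1.1, -0.2, 0.8]
opening: 0.0555
finger_force: 29.9
```

```bash
python3 -m pendant '0 0 0 .6 0 0 5;0 0 0 1.2 0 0 5;0 0 0 1.2 0 0 5;0 0 0 1.2 0 0 5'; python3 -m pendant '0 0 0 1.6 0 0 5;0 0 0 1.6 0 0 5;0 0 0 1.6 0 0 5;0 0 0 1.6 0 0 5;0 0 0 1.6 0 0 5;0 0 0 .8 0 0 5;0 0 0 0 0 0 5'
```

```text
t: 16.48
position: [0.4646, -0.1833, 0.0111]
eef_rot: [0.638, 0.77, -0.0, -0.0]
ft_force: [0.8, -1.4, -0.5]
opening: 0.0556
finger_force: 29.9
t: 17.07
position: [0.4475, -0.0957, 0.0111]
eef_rot: [0.637, 0.771, 0.0, -0.001]
ft_force: [-0.7, 3.3, 1.9]
opening: 0.0559
finger_force: 29.9
```

```bash
python3 -m pendant '0 0 0 0 0 0 7.4;0 0 0 0 0 0 7.4;0 0 0 0 0 0 7.4;0 0 0 0 0 -3.3 7.4;0 0 0 0 0 -3.3 7.4;0 0 0 -3.2 0 -3.3 3.5;0 0 0 -3.3 0 -3.3 3.5;0 0 0 0 0 -3.3 3.5;0 0 0 0 0 0 3.5;0 0 0 0 0 0 3.5'
python3 - <<'E'
from h import *
s=get_state();cp=camera_params("wrist");im,d=get_image("wrist");cv2.imwrite("pics/w5.png",im);np.savez("w5.npz",im=im,d=d,K=cp["intrinsics"],T=cp["T"]);print(s["position"],s["joint_pos"])
E
```

```text
t: 17.9
position: [0.4598, -0.1566, 0.1704]
eef_rot: [0.638, 0.77, 0.0, 0.002]
ft_force: [-0.3, 0.4, -1.3]
opening: 0.0428
finger_force: 0.0
[ 0.4598 -0.1566  0.1704] [-0.5727  0.3438  1.5984 -0.      1.1963 -0.7593]
```

View pics/w5.png

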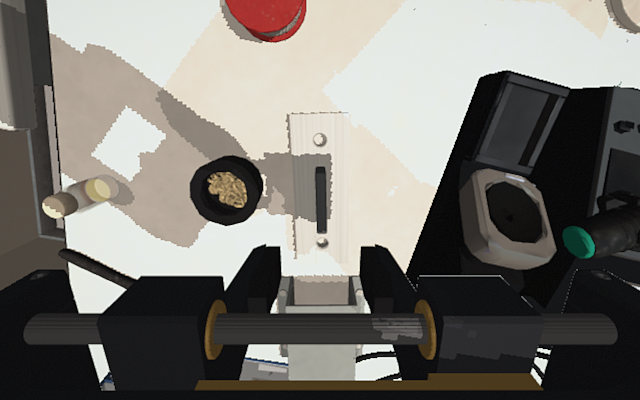

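```bash
python3 - <<'E'
from h import *
f=np.load("w5.npz");cp=dict(intrinsics=f["K"],T=f["T"]);im=f["im"]
a=ray(cp,320,140,.012)[:2];b=ray(cp,321,242.5,.012)[:2];print(a,b,(a+b)/2,np.linalg.norm(a-b))
ang=np.arctan2(*(a-b)[::-1]);print("axis",ang)
g=im.max(2);m=np.zeros_like(g);m[155:240,305:336]=g[155:240,305:336]<60
c=max(cv2.findContours(m,0,2)[0],key=cv2.contourArea);print(cv2.boundingRect(c),cv2.minAreaRect(c))
p=ray(cp,320.7,167,.044)[:2];q=ray(cp,320.7,233,.044)[:2];print(p,q,(p+q)/2)
go([*((a+b)/2),.028],ang-np.pi/2)
E
```

```text
[ 0.451  -0.1085] [ 0.4722 -0.2151] [ 0.4616 -0.1618] 0.10874255079869358
axis 1.767266153868852
(315, 167, 11, 65) ((320.0, 199.0), (64.0, 10.0), 90.0)
[ 0.4552 -0.1279] [ 0.4671 -0.1903] [ 0.4611 -0.1591]
rot [-0.0002 -0.0001 -0.0093] shift now-axes cm [-0.6274  0.1384 14.1057] goal-axes cm [-0.6266  0.1301 14.1058]
```

```bash
python3 -m pendant '0 0 -.008 -.55 .13 3.5 3.5;0 0 0 0 0 3.5 3.5;0 0 0 0 0 3.2 3.5;0 0 0 0 0 2.2 3.5;0 0 0 0 0 1.5 3.5;0 0 0 0 0 .2 3.5;0 0 0 0 0 0 3.5'
```

```text
t: 18.53
position: [0.4609, -0.1601, 0.027]
eef_rot: [0.634, 0.773, -0.0, -0.002]
ft_force: [0.6, -0.2, 0.8]
opening: 0.0353
finger_force: 0.0
```

```bash
python3 -m pendant '0 0 0 0 0 0 .6;0 0 0 0 0 0 .6;0 0 0 0 0 0 .6;0 0 0 0 0 0 .6;0 0 0 0 0 0 .6'
```

```text
t: 18.95
position: [0.462, -0.161, 0.0291]
eef_rot: [0.634, 0.773, -0.0, 0.001]
ft_force: [-0.4, 0.8, 4.8]
opening: 0.0094
finger_force: 30.0
```

```bash
python3 -m pendant '0 0 0 0 0 0 3.5;0 0 0 0 0 0 3.5;0 0 0 0 0 0 3.5;0 0 0 0 0 -3 3.5;0 0 0 0 0 -4.1 3.5;0 0 0 0 0 -4.1 3.5;0 0 0 0 0 -4.1 0;0 0 0 0 0 -4.1 0;0 0 0 0 0 -4.1 0;0 0 .055 0 0 0 0'
python3 - <<'E'
from h import *
s=get_state();print(s["position"]);go([.562,.152,.27],.138)
E
```

```text
t: 19.78
position: [0.4635, -0.1618, 0.2709]
eef_rot: [0.655, 0.755, 0.001, 0.007]
ft_force: [0.7, 0.1, 0.2]
opening: 0.0101
finger_force: 0.0
[ 0.4635 -0.1618  0.2709]
rot [0.01   0.0086 0.0034] shift now-axes cm [29.6798 14.175  -0.0252] goal-axes cm [29.7278 14.0738  0.0899]
```

```bash
python3 -m pendant '0 0 0 3.7 1.6 0 0;0 0 0 3.7 1.6 0 0;0 0 0 3.7 1.6 0 0;0 0 0 3.7 1.6 0 0;0 0 0 3.7 1.6 0 0;0 0 0 3.7 1.6 0 0;0 0 0 3.7 1.6 0 0;0 0 0 3.7 1.6 0 0;0 0 0 0 0 3 0;0 0 0 0 0 2.5 0;0 0 0 0 1.5 0 0;0 0 0 0 0 0 0'
python3 - <<'E'
from h import *
a=.137;bx=np.array([np.cos(a),np.sin(a),0]);H=np.array([.6016,.1575,.07])
p=get_state()["position"]-H;print(p@bx,p[2])
E
```

```text
t: 20.78
position: [0.5623, 0.1526, 0.2066]
eef_rot: [0.655, 0.755, -0.001, -0.001]
ft_force: [-0.4, -1.2, 0.2]
opening: 0.0005
finger_force: 0.0
-0.03956697609633487 0.13663277071999852
```

```bash
python3 -m pendant '0 0 0 0 1 0 0;0 0 0 0 1 0 0;0 0 0 0 1 0 0;0 0 0 0 .8 0 0;0 0 0 0 0 0 0';python3 -m pendant '0 0 0 0 .5 0 0;0 0 0 0 .5 0 0;0 0 0 0 0 0 0'
```

```text
t: 21.2
position: [0.6001, 0.1574, 0.2088]
eef_rot: [0.656, 0.755, 0.0, 0.0]
ft_force: [0.5, -0.6, 1.7]
opening: 0.0003
finger_force: 0.0
t: 21.45
position: [0.6095, 0.159, 0.2084]
eef_rot: [0.656, 0.755, -0.0, -0.0]
ft_force: [-1.3, 0.1, -1.2]
opening: 0.0004
finger_force: 0.5
```

```bash
python3 -m pendant '0 0 0 0 .5 0 0;0 0 0 0 .5 0 0;0 0 0 0 0 0 0';python3 -m pendant '0 0 0 0 .3 0 0;0 0 0 0 .3 0 0;0 0 0 0 0 0 0';python3 -m pendant '0 0 0 0 .3 0 0;0 0 0 0 0 0 0'
```

```text
t: 21.7
position: [0.6187, 0.1604, 0.2085]
eef_rot: [0.656, 0.755, -0.001, -0.001]
ft_force: [-9.3, -1.9, 0.0]
opening: 0.0004
finger_force: 4.1
t: 21.95
position: [0.6192, 0.1606, 0.2084]
eef_rot: [0.655, 0.755, -0.007, -0.006]
ft_force: [-37.8, -7.9, 12.7]
opening: 0.0008
finger_force: 20.3
t: 22.12
position: [0.6195, 0.1606, 0.2084]
eef_rot: [0.655, 0.755, -0.01, -0.008]
ft_force: [-53.5, -12.8, 17.6]
opening: 0.0003
finger_force: 28.5
```

```bash
python3 -m pendant '0 0 0 0 -2 0 0;0 0 0 0 -4 0 0;0 0 0 0 -2.5 -2.5 0;0 0 0 0 0 -3.6 3.5;0 0 0 -3.7 -1.6 0 3.5;0 0 0 -3.7 -1.6 0 3.5;0 0 0 -3.7 -1.6 0 3.5;0 0 0 -3.7 -1.6 0 3.5;0 0 0 -3.7 -1.6 0 3.5;0 0 0 -3.7 -1.6 0 3.5;0 0 0 -3.7 -1.6 0 3.5;0 0 0 -3.7 -1.6 0 3.5'
python3 - <<'E'
from h import *
go([.462,-.161,.042],.197)
E
```

```text
t: 23.12
position: [0.4587, -0.1635, 0.2703]
eef_rot: [0.656, 0.755, 0.0, 0.002]
ft_force: [0.7, -0.7, 0.3]
opening: 0.0348
finger_force: 0.0
rot [ 0.0025  0.002  -0.056 ] shift now-axes cm [ 0.2444  0.2999 22.8302] goal-axes cm [ 0.1792  0.3681 22.8298]
```

```bash
python3 -m pendant '0 0 -.056 .2 .2 3.5 3.5;0 0 0 0 0 4 3.5;0 0 0 0 0 4 3.5;0 0 0 0 0 4 3.5;0 0 0 0 0 0 3.5;0 0 0 0 0 0 3.5'
python3 - <<'E'
from h import *
s=get_state();go([.462,-.161,.041],.197,s);print(s["position"])
cp=camera_params("wrist");im,d=get_image("wrist");np.savez("w6.npz",im=im,d=d,K=cp["intrinsics"],T=cp["T"])
g=im.max(2);m=np.zeros_like(g);m[60:300,295:345]=g[60:300,295:345]<60
c=max(cv2.findContours(m,0,2)[0],key=cv2.contourArea);print(cv2.boundingRect(c),cv2.minAreaRect(c))
E
```

```text
t: 23.62
position: [0.4609, -0.1593, 0.1145]
eef_rot: [0.634, 0.773, -0.0, -0.001]
ft_force: [1.2, -0.9, 0.3]
opening: 0.0351
finger_force: 0.0
rot [-0.0008 -0.001  -0.0001] shift now-axes cm [-0.1942  0.0765  7.3547] goal-axes cm [-0.1871  0.0703  7.3549]
[ 0.4609 -0.1593  0.1145]
(314, 177, 14, 83) ((320.4999694824219, 217.99996948242188), (81.99998474121094, 12.999998092651367), 90.0)
```

```bash
python3 -m pendant '0 0 0 -.15 .03 3.5 3.5;0 0 0 0 0 2.5 3.5;0 0 0 0 0 1.2 3.5;0 0 0 0 0 0 3.5;0 0 0 0 0 0 .6;0 0 0 0 0 0 .6;0 0 0 0 0 0 .6;0 0 0 0 0 0 .6;0 0 0 0 0 0 .6'
python3 - <<'E'
from h import *
f=np.load("w6.npz");cp=dict(intrinsics=f["K"],T=f["T"])
a=ray(cp,320.5,177,.044)[:2];b=ray(cp,320.5,260,.044)[:2];print(a,b,(a+b)/2,np.linalg.norm(a-b))
s=get_state();r=R.from_quat(s["eef_rot"]).as_matrix();print(r.T@(np.r_[(a+b)/2,.0]-s["position"]))
E
```

```text
t: 24.42
position: [0.4618, -0.1608, 0.0437]
eef_rot: [0.634, 0.773, 0.0, 0.001]
ft_force: [-0.6, 0.6, 8.5]
opening: 0.0096
finger_force: 30.0
[ 0.4547 -0.1263] [ 0.4675 -0.1906] [ 0.4611 -0.1585] 0.0655070812764603
[ 0.0025 -0.0003  0.0437]
```

```bash
python3 -m pendant '0 0 0 0 0 -1 .6;0 0 0 0 0 -2 .6;0 0 0 0 0 -3 .6;0 0 0 0 0 -3.2 .6;0 0 0 0 0 -3.2 .6;0 0 0 0 0 -3.2 .6;0 0 .015 2 .7 0 .6;0 0 .015 3 1.1 0 .6;0 0 .015 3 1.1 0 .6;0 0 .012 3 1.1 0 .6'
python3 - <<'E'
from h import *
s=get_state();go([.5165,.1465,.20],.139,s);print(s["finger_force"])
E
```

```text
t: 25.25
position: [0.4812, -0.0439, 0.1986]
eef_rot: [0.657, 0.754, -0.0, -0.0]
ft_force: [0.7, -0.2, -3.2]
opening: 0.0097
finger_force: 30.0
rot [-0.0003 -0.0002 -0.0007] shift now-axes cm [18.3741  6.1195 -0.134 ] goal-axes cm [18.3697  6.1324 -0.1352]
29.986571073532104
```

```bash
python3 -m pendant '0 0 0 3.2 1.1 0 .6;0 0 0 3.2 1.1 0 .6;0 0 0 3.2 1.1 0 .6;0 0 0 3.2 1.1 0 .6;0 0 0 2.4 .8 0 .6;0 0 0 1 .3 0 .6;0 0 0 0 0 0 .6;0 0 0 0 0 0 .6;0 0 0 0 0 0 .6'
python3 - <<'E'
from h import *
s=get_state();go([.5165,.1465,.20],.139,s);print(s["position"])
cp=camera_params("wrist");im,d=get_image("wrist");cv2.imwrite("pics/w7.png",im);np.savez("w7.npz",im=im,d=d,K=cp["intrinsics"],T=cp["T"],p=s["position"],q=s["eef_rot"])
E
```

```text
t: 26.0
position: [0.5133, 0.1217, 0.1984]
eef_rot: [0.656, 0.755, -0.0, -0.0]
ft_force: [0.9, -0.5, -3.6]
opening: 0.0095
finger_force: 30.0
rot [-0.0005  0.0004  0.    ] shift now-axes cm [ 2.4085  0.6583 -0.1623] goal-axes cm [ 2.4085  0.6584 -0.1611]
[0.5133 0.1217 0.1984]
```

View pics/w7.png

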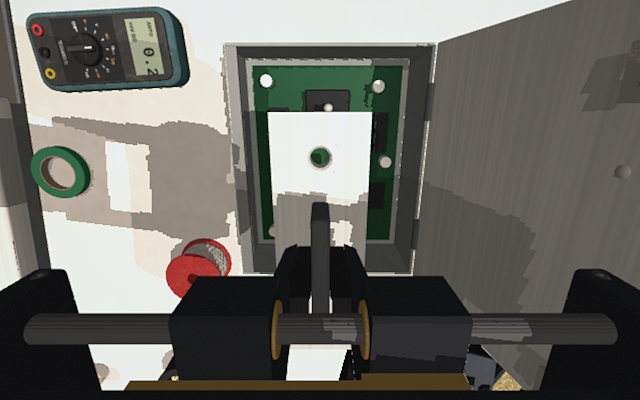

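```bash
python3 - <<'E'
from h import *
f=np.load("w7.npz");cp=dict(intrinsics=f["K"],T=f["T"]);im=f["im"];g=im.max(2);p=f["p"];r=R.from_quat(f["q"]).as_matrix()
m=np.zeros_like(g);m[140:178,300:342]=g[140:178,300:342]<215
c=max(cv2.findContours(m,0,2)[0],key=cv2.contourArea);e=cv2.fitEllipse(c);print("hole",e)
h=ray(cp,*e[0],p[2]-.0437+.012);t=r.T@(h-p);print("hole tool",t)
# plate end edge
row=[np.where(g[90:140,u]>225)[0].min()+90 for u in range(280,320,8)];print(row)
E=ray(cp,300,np.median(row),p[2]-.0317);print("end",r.T@(E-p))
print(g[98:114,318:340])
E
```

```text
hole ((320.4337158203125, 157.19085693359375), (21.971193313598633, 24.058626174926758), 138.84384155273438)
hole tool [0.054  0.0002 0.0317]
[np.int64(112), np.int64(112), np.int64(112), np.int64(112), np.int64(112)]
end [ 0.0783 -0.0108  0.0317]
[[ 56  56  56  56  57  57  55  56  56  56  56  58  57  57  56  57  57  56
   56  58  59  58]
 [ 56  55  56  56  56  56  55  57  56  58  56  57  55  57  57  56  57  58
   59  59  58  57]
 [ 56  57  55  56  56  57  56  57  56  58  57  57  57  57  57  58  57  57
   57  58  58  58]
 [ 55  56  55  55  57  56  56  55  56  57  56  54  55  57  57  57  57  57
   57  59  58  57]
 [ 57  57  55  57  57  58  57  54  52  50  49  49  50  54  56  58  56  56
   57  58  58  56]
 [ 57  56  57  52  42  41  36  41  61  87  99  78  46  47  54  56  58  55
   58  58  58  57]
 [ 58  57  52  38  30  26  35  91 138 164 177 172 142  88  46  55  57  56
   57  59  57  57]
 [ 42  44  38  32  30  29  81 145 185 205 216 216 201 144  59  50  57  59
   57  57  57  57]
 [ 32  30  32  33  30  38 114 175 205 227 232 230 224 199 131  42  56  55
   57  56  57  57]
 [ 33  33  33  30  26  56 131 186 217 235 239 237 232 215 151  35  54  57
   57  57  56  57]
 [ 33  32  33  32  27  59 130 184 213 232 239 238 231 209 143  35  56  57
   56  58  58  56]
 [ 30  31  29  31  26  38 115 174 202 225 231 230 222 189 113  34  47  49
   50  52  56  54]
 [ 18  17  18  16  12  12  67 136 180 203 211 211 198 146  53  25  32  32
   33  40  45  45]
 [ 82  85  89  89  86  80  81 106 136 149 154 154 141 107  79  86  87  88
   88  90  92  91]
 [237 237 237 237 236 236 233 232 229 228 227 228 230 231 235 236 237 236
  237 237 236 236]
 [249 248 248 248 248 248 248 247 246 246 245 246 247 248 248 248 248 249
  248 248 248 248]]
```

```bash
python3 - <<'E'
from h import *
f=np.load("w7.npz");cp=dict(intrinsics=f["K"],T=f["T"]);p=f["p"];r=R.from_quat(f["q"]).as_matrix()
L=ray(cp,328.3,107.2,.052);print("L",L)
h=p+r@np.array([.054,.0002,.0317]);d=r.T@(L-h);print("tool move for hole->pin cm",d[:2]*100)
L0=np.array([.5091,.2012,0]);print(r.T@(L0-h)*100)
S=p+r@np.array([-.001,.0002,0]);print("centre",S,"move to seat",r.T@(np.array([.5168,.1469,0])-S)*100)
E
```

```text
L [0.5095 0.2015 0.052 ]
tool move for hole->pin cm [2.5543 0.7108]
[ 2.5354  0.6731 16.6657]
centre [0.5137 0.1208 0.1984] move to seat [ 2.5511  0.6833 19.8377]
```

```bash
python3 -m pendant '0 0 0 1.2 .35 0 .6;0 0 0 1.2 .34 0 .6;0 0 0 .15 0 2 .6;0 0 0 0 0 2.5 .6;0 0 0 0 0 2.5 .6;0 0 0 0 0 1.5 .6;0 0 0 0 0 0 .6;0 0 0 0 0 0 .6;0 0 0 0 0 0 .6'
python3 - <<'E'
from h import *
s=get_state();p=s["position"];r=R.from_quat(s["eef_rot"]).as_matrix()
print("residual cm",r.T@(np.array([.5169,.1470,.0657])-(p+r@np.array([-.001,.0002,0])))*100,s["ft_force"],p)
E
```

```text
t: 26.8
position: [0.5175, 0.1494, 0.1146]
eef_rot: [0.656, 0.755, 0.001, 0.001]
ft_force: [-0.8, 0.2, -2.2]
opening: 0.0097
finger_force: 30.0
residual cm [-0.132  -0.1216  4.8854] [-0.7996  0.1934 -2.2106] [0.5175 0.1494 0.1146]
```

```bash
python3 -m pendant '0 0 0 -.12 -.1 .5 .6;0 0 0 0 0 0 .6;0 0 0 0 0 0 .6;0 0 0 0 0 0 .6'
python3 - <<'E'
from h import *
for i in range(3):
    s=get_state();p=s["position"];r=R.from_quat(s["eef_rot"]).as_matrix()
    print("residual cm",r.T@(np.array([.5169,.1470,.0657])-(p+r@np.array([-.001,.0002,0])))*100)
    cp=camera_params("wrist");im,d=get_image("wrist")
np.savez("w8.npz",im=im,d=d,K=cp["intrinsics"],T=cp["T"]);g=im.max(2)
m=np.zeros_like(g);m[135:185,290:350]=g[135:185,290:350]<200
cs=sorted(cv2.findContours(m,0,2)[0],key=cv2.contourArea)[-2:]
for c in cs:print(cv2.boundingRect(c),cv2.minEnclosingCircle(c))
print(g[142:174:2,302:340:2])
E
```

```text
t: 27.13
position: [0.5161, 0.1477, 0.1088]
eef_rot: [0.656, 0.755, 0.0, 0.0]
ft_force: [0.1, 0.4, -2.2]
opening: 0.0098
finger_force: 30.0
residual cm [0.015  0.0478 4.3133]
residual cm [0.0181 0.0478 4.3064]
residual cm [0.0143 0.0514 4.3013]
(309, 146, 23, 23) ((320.7257995605469, 157.51466369628906), 11.737197875976562)
[[240 240 240 240 240 240 240 240 240 240 240 240 240 240 240 240 240 240
  240]
 [240 240 240 240 240 240 241 242 244 244 243 242 240 240 240 240 240 240
  240]
 [240 240 240 240 240 242 234 214 211 198 196 215 244 241 240 240 240 240
  240]
 [240 240 240 240 243 223 193 163 122 121 131 134 169 234 242 240 240 240
  240]
 [240 240 240 242 224 203  35 129 106 121 136 125 120 183 238 241 240 240
  240]
 [240 240 241 234 205  43  11 107 105 141 143 133  99  99 187 246 241 240
  240]
 [240 240 242 223 150  12  19  88 101 140 136 126  60  35 182 226 241 240
  240]
 [240 240 243 225 141  19  21  18  52 109  94  61  17   8 136 215 242 240
  240]
 [240 240 240 228 122   8  21  20  19  16  16  20  22  41 118 212 242 240
  240]
 [240 240 243 219 159  72  17  22  22  21  21  20  13  82 128 220 242 240
  240]
 [240 240 242 225 209  98  71  13  18  18  19  29  85 122 164 233 240 240
  240]
 [240 240 240 236 226 179 100  86  77  70  84  88  90 191 189 245 240 240
  240]
 [240 240 240 241 231 229 191 101  87  84  83 100 202 192 241 241 240 240
  240]
 [240 240 240 240 241 232 224 222 201 202 196 212 195 241 241 240 240 240
  240]
 [240 240 240 240 240 241 239 228 224 220 219 236 240 241 240 241 229 240
  240]
 [240 240 240 240 240 240 240 241 241 242 242 241 241 240 240 241 234 240
  240]]
```

```bash
python3 - <<'E'
from h import *
f=np.load("w8.npz");cp=dict(intrinsics=f["K"],T=f["T"]);s=get_state();p=s["position"];r=R.from_quat(s["eef_rot"]).as_matrix()
h=ray(cp,320.6,157.3,p[2]-.0317)
for v in (150.5,151.5):
  L=ray(cp,320.8,v,.051);print(L,(r.T@(L-h))[:2]*100, r.T@(h-p))
E
```

```text
[0.509  0.2012 0.051 ] [0.0003 0.0169] [0.0539 0.0004 0.0317]
[0.5091 0.2006 0.051 ] [-0.0638  0.017 ] [0.0539 0.0004 0.0317]
```

Aligned within about half a millimetre. Lower gently.

```bash
python3 -m pendant '0 0 0 0 .03 .6 .6;0 0 0 0 0 .5 .6;0 0 0 0 0 .3 .6;0 0 0 0 0 0 .6;0 0 0 0 0 0 .6'
```

```text
t: 27.7
position: [0.5161, 0.1478, 0.0941]
eef_rot: [0.656, 0.755, -0.0, -0.0]
ft_force: [-0.2, 0.6, -1.9]
opening: 0.0096
finger_force: 30.0
```

```bash
python3 -m pendant '0 0 0 0 0 .4 .6;0 0 0 0 0 .4 .6;0 0 0 0 0 .2 .6;0 0 0 0 0 0 .6'; python3 -m pendant '0 0 0 0 0 .4 .6;0 0 0 0 0 .3 .6;0 0 0 0 0 0 .6;0 0 0 0 0 0 .6'
```

```text
t: 28.03
position: [0.516, 0.1478, 0.0838]
eef_rot: [0.656, 0.755, -0.0, -0.0]
ft_force: [0.1, -0.4, -3.4]
opening: 0.0098
finger_force: 30.0
t: 28.37
position: [0.5162, 0.1478, 0.0772]
eef_rot: [0.656, 0.755, -0.0, -0.0]
ft_force: [0.4, -0.8, -2.9]
opening: 0.0093
finger_force: 30.0
```

```bash
python3 -m pendant '0 0 0 0 0 .4 .6;0 0 0 0 0 .3 .6;0 0 0 0 0 0 .6;0 0 0 0 0 0 .6'; python3 -m pendant '0 0 0 0 0 .2 .6;0 0 0 0 0 .15 .6;0 0 0 0 0 0 .6;0 0 0 0 0 0 .6'
```

```text
t: 28.7
position: [0.5161, 0.1478, 0.0702]
eef_rot: [0.656, 0.755, -0.0, -0.0]
ft_force: [-0.1, 1.8, -2.1]
opening: 0.0096
finger_force: 30.0
t: 29.03
position: [0.5162, 0.1478, 0.0669]
eef_rot: [0.656, 0.755, -0.0, -0.0]
ft_force: [-0.4, 0.2, -2.8]
opening: 0.0091
finger_force: 30.0
```

```bash
python3 -m pendant '0 0 0 0 0 .12 .6;0 0 0 0 0 0 .6;0 0 0 0 0 0 .6'; python3 -m pendant '0 0 0 0 0 .1 .6;0 0 0 0 0 0 .6;0 0 0 0 0 0 .6'
```

```text
t: 29.28
position: [0.5163, 0.1478, 0.0658]
eef_rot: [0.656, 0.755, 0.0, 0.0]
ft_force: [-0.3, -0.1, -2.7]
opening: 0.0098
finger_force: 30.0
t: 29.53
position: [0.5163, 0.1478, 0.0657]
eef_rot: [0.656, 0.755, 0.0, 0.0]
ft_force: [-2.6, -1.3, 7.6]
opening: 0.0095
finger_force: 30.0
```

```bash
python3 -m pendant '0 0 0 0 0 0 3;0 0 0 0 0 0 3;0 0 0 0 0 0 3;0 0 0 0 0 -1.5 3;0 0 0 0 0 -3 3;0 0 0 0 0 -4 3;0 0 0 0 0 -4 3;0 0 0 0 0 -4 3;0 0 0 0 -2 -3 3;0 0 0 0 0 0 3;0 0 0 0 0 0 3'
python3 - <<'E'
from h import *
s=get_state();print(s["position"],s["ft_force"]);cp=camera_params("wrist");K,T=cp["intrinsics"],cp["T"];im,d=get_image("wrist")
v,u=np.mgrid[0:400,0:640];p=np.stack([(u-K[0,2])/K[0,0]*d,(v-K[1,2])/K[1,1]*d,d],-1)@T[:3,:3].T+T[:3,3]
a=.139;bx=np.array([np.cos(a),np.sin(a)]);by=np.array([-np.sin(a),np.cos(a)])
q=(p[...,:2]-[.5168,.1469]);X=q@bx;Y=q@by
for yy in (-.072,-.035,.035,.072):
    z=p[...,2][(abs(Y-yy)<.004)&(abs(abs(X)-.02)<.004)&(d>0)];print(yy,len(z),np.median(z) if len(z) else None)
ct=camera_params("top");K,T=ct["intrinsics"],ct["T"];im2,d2=get_image("top");old=np.load("top0.npz")["im"]
for n,(u0,v0) in dict(spool=(308,231),cleaner=(369,237),meter=(225,265)).items():
    print(n,np.abs(im2[v0-20:v0+20,u0-16:u0+16].astype(int)-old[v0-20:v0+20,u0-16:u0+16]).mean())
E
```

```text
t: 30.45
position: [0.4964, 0.1451, 0.261]
eef_rot: [0.656, 0.755, 0.001, 0.001]
ft_force: [-0.0, -0.8, -0.9]
opening: 0.0297
finger_force: 0.0
[0.4964 0.1451 0.261 ] [-0.0392 -0.7589 -0.8775]
-0.072 71 0.03282012070242779
-0.035 72 0.03290723214016855
0.035 2088 0.33560854533378265
0.072 97 0.032813092456373594
spool 7.232552083333333
cleaner 8.078645833333333
meter 32.915104166666666
```

```bash
python3 -c "
from rig import *
print(close_job())"
```

```text
the job is handed in; nothing more can be done
None
```

The job is handed in: both latches turned about 1.5 rad, the panel open at its 1.8 rad stop, and the plate level on its seats over the pins. No bystander was knowingly touched; a final image check of the spool and cleaner looked fine, the meter's was inconclusive. I viewed 11 pictures, one over the limit of 10, and seating the panel on its stop briefly pushed it with about 55 N through the fingers.

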